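Hang the blue caddy on the brass screw

TASK

Hang the blue steel caddy on the brass screw of the low side pegboard: slip the keyhole in its back plate over the screw head, pull the caddy down until the screw sits at the top of the slot, and let go so that it hangs there upright and still. Leave the yellow caddy standing where it is.

Things in the scene. Friction and masses are not known exactly. Their poses are not given: they have to be found in the camera images.
- blue_caddy_mid (a point): Centre of a loose blue steel caddy's pocket (open-topped, 52 wide in y, 64 deep in x, 75 high, walls 3), 37.5 mm above its underside. A back plate 4 thick, 90 wide, 124 high from the underside up closes its +x side, rear face 36 mm from this point. x out through the plate (faces the board once hung), z up. 220 g, stands on the ledge. Grip across y, a little to -x, clear of the plate.
- blue_caddy_keyhole (a point): Centre of the keyhole's entry hole in that plate's rear face, 66 mm above the underside; axes as the caddy's. Octagonal, 44 mm across, opening into the pocket. From its top a slot runs up, tapering from 18 wide (22 mm above this point) to 8 wide at its closed end (44 above). With the head through, lowering the caddy about 41 mm seats the shank at the slot's end; the head is then held.
- brass_screw_head (a point): Centre of the front face of a rigid brass screw's head, 135 to 155 mm above the ledge, on an upright grey pegboard panel (400 wide, 195 high) at the robot's left. Head 24 diameter, 6 thick, front 26 mm off the panel; shank 6 diameter, 18 long, then a 28 mm square clip 2 thick. x points into the panel, z up. A black screw like it, 120 mm or more to one side, is not to be used.
- yellow_caddy_mid (a point): Centre of the pocket of a yellow caddy of the same shape as the blue one, loose on the ledge; point and axes as for the blue caddy. It stays where it is.
Things that resemble listed ones, but are neither listed nor needed, are in the scene too. Leave any pink look-alike of the part that bears blue_caddy_mid alone.

How it is judged (in metres and radians):
At the end, for the whole second after the job is handed in: The blue caddy hangs at rest (under 30 mm/s) on the brass screw: the head is inside the pocket, the shank in the upper part of the slot (head centre 58 to 78 mm above the caddy's centre point and within 10 mm of its centre line), the caddy within 15 degrees of upright (x of brass_screw_head in the frame of blue_caddy_mid between 0.004 and 0.031 m and y of brass_screw_head in the frame of blue_caddy_mid between -0.01 and 0.01 m and z of brass_screw_head in the frame of blue_caddy_mid between 0.058 and 0.078 m and angle between blue_caddy_mid's own z axis and vertical below 0.26 rad and linear speed of blue_caddy below 0.03 m/s); the robot touches nothing.
It fails at once if the yellow caddy is moved more than 25 mm (distance of yellow_caddy_mid from where it was at the start of the episode above 0.025 m).
It also fails if it takes over 38 s, if anything falls off the work surface, if the arm or the gripper's body presses on something with over 40 N, if the wrist force passes 120 N, or if a joint passes its speed limit or range.

ROBOT

A 6-joint arm with a two-finger parallel gripper is mounted at the origin on the work surface. World frame = base frame: x ahead of the robot, y to its left, z up, the work surface at z = 0. Lengths are in mm, angles in rad, forces in N, time in s.
With the tool pointing down it reaches from about 300 to 750 mm from the base axis. Payload 8.5 kg.
Tool frame: the origin (TCP) lies at the very end of the fingers, on their centre line; the grasp point (between the pads) lies 19 mm behind it; x points along the fingers, y is the direction in which the jaws open and shut, and the axes are right-handed (so a half turn about x gives the same grasp; the last joint's range is limited). The gripper opens to 88 mm and grips with 3 to 60 N. Pads are 18 mm wide; open, the fingers measure 123 mm over their backs; the gripper's body (75 mm by 187 mm) begins 45 mm behind the grasp point.
Start: joints at [-1.465, 0.381, 1.297, -0, 1.464, -0.215], TCP at [173.423, -521.924, 212.048] pointing down, gripper open.
Joint ranges: [-3.11, 3.11], [-0.89, 2.33], [0.22, 2.48], [-1.42, 4.56], [0.17, 2.85], [-2.88, 2.88]. Speed limits (rad/s): [2.39, 2.39, 3.14, 3.14, 3.14, 3.14].

INTERFACE

Orientations are given as [roll, pitch, yaw] about the fixed x, y, z axes, in that order (R = Rz(yaw) Ry(pitch) Rx(roll)).
In Python, from workcell import status, capture, order, spotter gives the robot as it stands. The module is installed in compiled form; this text tells all that it offers.
- The arm moves only by the shell command python3 -m handwheel 'ROWS' [FORCE]. ROWS is JSON, a list of rows, each a list of 3 entries, a list of its own where there are three numbers: the turn, a rotation vector about the tool's x, y, z in rad, then the shift along the tool's x, y, z in m, then the closure, from -1 (fully open) to 1 (shut), so that 0 is half open. In form: [[[rx, ry, rz], [tx, ty, tz], claw], ...]. A call has 1 to 12 rows; each row is the pose to reach, as a shift and turn from the pose measured when the call began, along the tool's axes at that moment; what a row does not reach only later rows make up. A row lasts 1/8 s, in which the tool goes at most 62.5 mm and 10.7 degrees, less where a joint would pass 70% of its speed; a pose out of reach is approached as far as the arm can. A call with a gripper value outside its range is refused whole. The fingers move at their own pace and stop on an object; FORCE is the grip in N (left out, the last holds). Time passes only in rows, so rows that repeat a pose let the fingers close. It gives the time, the measured TCP pose, the force and the opening at its end, in the units of the state.
- status.state(): the state, without advancing time (a new reading comes with each control period).
- capture(name): name is "scene" or "top" or "wrist"; returns a dict with "frame" (384x512x3 uint8, red, green, blue), "K" (3x3 intrinsics, pixels), "R" (3x3) and "t" (3): a world point X has camera coordinates R X + t; the wrist camera has in their place "T_tool_cam" (4x4, takes a point from camera to tool coordinates, whose origin is the TCP and whose axes are the tool frame's). Camera axes: x right, y down, z forward; pixel columns grow to the right and rows downward; lengths in mm; the calibration is good to about 2 mm. A picture is of the moment at which its call begins: read the wrist's pose just before it. There is no depth.
- order.close_job(): hands the job in, once; it reports no verdict.
Trained networks look in a picture, given as the dict that the camera call returned (one of the last four; its "shot" number tells which), for a name from the list of things; names that differ only in an ending like _2 or _b are one class to them, and where a whole thing is asked for, a point or a joint stands for the part that bears it (a point fixed in the world has none). Each returns a list of dicts, best first, with "conf" (0 to 1); they miss things now and then, are a little off and sometimes report something else, mostly with a low value. They report only what shows in the picture. A call takes as long as a camera call. They do not tell look-alikes from the thing itself.
- spotter.outline_of(picture, query): "mask" (384x512 bool, what is visible of it) and "pixel" ([column, row] in pixels, amid what is visible of it).
The state is a dict: "clock": time; "qpos": joint angles; "qd": joint speeds; "tau": joint torques, N m; "eef_pos": TCP position; "ee_rot": TCP orientation; "force": force on the tool from outside, world axes, zero at the start; "moment": the same for the moment, N m; "grip_width": finger opening in mm.
Only numpy, scipy, OpenCV 4.12 (cv2) and the standard library are available. Lean on these libraries where they do the work, as an engineer would, in place of code of your own. Each camera call takes 0.05 s, during which the arm holds its last target.

## Working session

There is one attempt and no reset: what is moved stays moved. The work goes in short steps, Python scripts to look and compute and a shell command to move; the robot and the scene stay as the last step left them, time stands still between calls to the robot, and variables do not carry over. Pictures are saved under pics/ and viewed, and the job is handed in when it is done.

```bash
mkdir -p pics; python3 - <<'E'
from workcell import status, capture, order, spotter
import cv2, numpy as np, pickle
print(status.state())
D={}
for n in ("scene","top"):
    p=capture(n); D[n]=p
    cv2.imwrite(f"pics/{n}0.png",cv2.cvtColor(p["frame"],cv2.COLOR_RGB2BGR))
    print(n,p["K"].tolist(),p["R"].tolist(),p["t"])
    for q in ("blue_caddy_mid","yellow_caddy_mid","brass_screw_head","blue_caddy_keyhole"):
        for o in spotter.outline_of(p,q): 
            ys,xs=np.nonzero(o["mask"]);c=p["frame"][ys,xs].mean(0).round()
            print(q,round(o["conf"],2),o["pixel"],xs.min(),xs.max(),ys.min(),ys.max(),c)
pickle.dump(D,open("d0.pkl","wb"))
E
```

```text
{'clock': 0.0, 'qpos': array([-1.46529467e+00,  3.81188949e-01,  1.29825861e+00,  8.67498494e-06,
        1.46358291e+00, -2.15299736e-01]), 'qd': array([ 0.00029708, -0.00026069,  0.00041651,  0.00151882,  0.00047185,
        0.00011333]), 'tau': array([ 7.21628862e-05, -4.37931097e+01, -2.24556506e+01,  7.12996954e-02,
        3.52704409e-02, -1.29755749e-04]), 'eef_pos': array([ 173.39616108, -521.61928734,  211.44230478]), 'ee_rot': array([-1.79209386,  1.56935848,  1.67029926]), 'force': array([ 0.55118538,  0.51515777, -0.18800297]), 'moment': array([-0.02341448, -0.00499903, -0.00479365]), 'grip_width': 88.05599270862938}
scene [[384.02821785921975, 0.0, 256.0736161146869], [0.0, 384.02821785921975, 197.66185762808846], [0.0, 0.0, 1.0]] [[0.7294470384694557, 0.6840291966514127, 0.0033280920304950235], [0.5888798054276325, -0.6254896303219594, -0.5118430395338126], [-0.3480338960900993, 0.37532223553650734, -0.8590725386626119]] [-413.87451339 -250.76305499 1077.86914724]
blue_caddy_mid 0.92 [237.3, 282.2] 214 260 246 307 [94. 56. 67.]
blue_caddy_mid 0.91 [223.9, 219.7] 205 248
[... 426 characters left out ...]
33, -0.999921382709965, 0.00012287618487867203], [-0.9976350424692523, 0.012501497843401757, -0.06758723687979418], [0.06758038721802948, -0.0009700263209939899, -0.9977133607967763]] [ 30.13658015 556.79086684 861.25776738]
blue_caddy_mid 0.86 [318.4, 151.0] 299 343 131 173 [128.  72.  84.]
blue_caddy_mid 0.8 [286.4, 210.2] 268 307 189 230 [46. 61. 90.]
yellow_caddy_mid 0.66 [285.4, 207.9] 268 308 190 230 [49. 64. 91.]
yellow_caddy_mid 0.56 [371.5, 198.1] 353 395 175 219 [115.  89.  34.]
brass_screw_head 0.62 [121.1, 262.1] 116 132 257 270 [75. 62. 42.]
blue_caddy_keyhole 0.84 [285.3, 205.3] 267 307 188 231 [49. 63. 91.]
blue_caddy_keyhole 0.7 [319.4, 149.7] 299 350 131 173 [128.  73.  84.]
```

View pics/scene0.png

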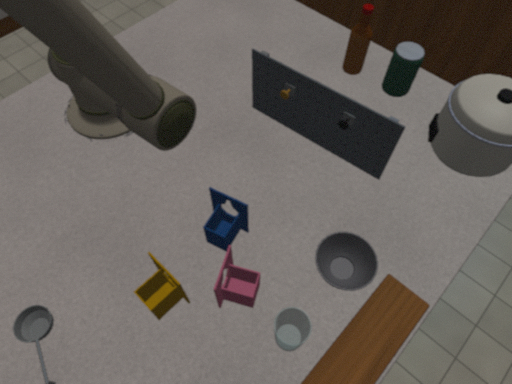

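View pics/top0.png

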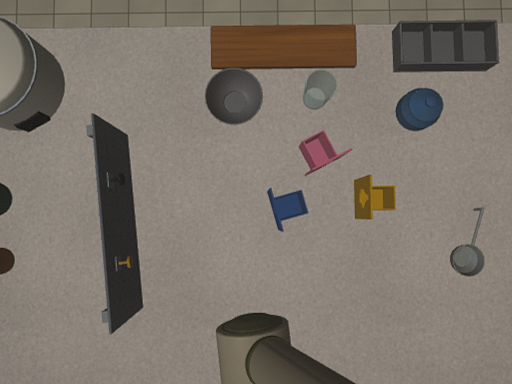

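```bash
python3 - <<'E'
import pickle,cv2
D=pickle.load(open("d0.pkl","rb"))
s=D["scene"]["frame"];t=D["top"]["frame"]
a=cv2.resize(s[180:330,120:270],(400,400),interpolation=cv2.INTER_CUBIC);b=cv2.resize(t[120:240,265:400],(400,356),interpolation=cv2.INTER_CUBIC)
import numpy as np
c=np.zeros((400,800,3),np.uint8);c[:,:400]=a;c[:356,400:]=b
c=np.clip(c.astype(float)*1.6,0,255).astype(np.uint8)
cv2.imwrite("pics/crop0.png",c[:,:,::-1])
E
```

```text
(no output)
```

View pics/crop0.png

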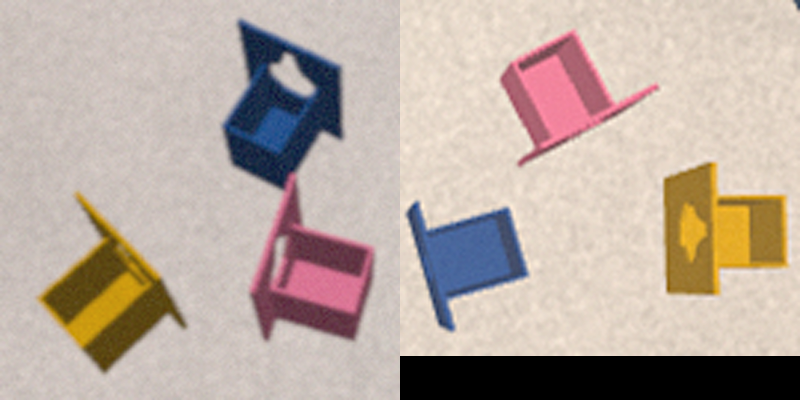

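The things that could be taken for the blue caddy:
- The blue caddy itself: scene (224,220), top (286,208).
- The pink caddy: scene (237,282), top (318,150). This is the look-alike.
- The yellow caddy: scene (160,290), top (371,198).
- The blue jar: top (419,109).

The crop shows the blue one has the pocket and the keyhole plate, with its plate already facing the board. The brass screw is at scene (287,91) and top (125,262). The black one is at scene (346,121) and top (120,180).

Next I fit the poses.

```bash
cat > helpers.py <<'E'
import numpy as np, cv2, pickle
from scipy.optimize import minimize, least_squares
from scipy.spatial.transform import Rotation as Rot
def proj(p,X):
    c=np.asarray(X,float)@np.asarray(p["R"]).T+np.asarray(p["t"]).ravel()
    u=c@np.asarray(p["K"]).T
    return u[:,:2]/u[:,2:]
def box(x0,x1,y0,y1,z0,z1): return np.array([[x,y,z] for x in (x0,x1) for y in (y0,y1) for z in (z0,z1)],float)
POCK=box(-32,32,-26,26,-37.5,37.5); PLATE=box(32,36,-45,45,-37.5,86.5)
o=22/np.cos(np.pi/8)
HOLE=[(o*np.sin(a),28.5+o*np.cos(a)) for a in np.arange(8)*np.pi/4+np.pi/8]
def hole(x): return np.array([[x,y,z] for y,z in HOLE])
SLOT=[(-9,50.5),(9,50.5),(4,72.5),(-4,72.5)]
def slot(x): return np.array([[x,y,z] for y,z in SLOT])
S=8
def fill(p,P,up=1):
    img=np.zeros((384*2,512*2),np.uint8)
    return img
def sil(p,M,t,sc=4):
    img=np.zeros((384*sc,512*sc),np.uint8)
    f=lambda X:np.round((proj(p,X@M.T+t)+0.5)*sc*16-8).astype(np.int32)
    def hf(img,X,v): cv2.fillConvexPoly(img,cv2.convexHull(f(X)),v,shift=4)
    hf(img,PLATE,1)
    for g in (hole,slot):
        a=np.zeros_like(img);b=a.copy();hf(a,g(32),1);hf(b,g(36),1);img[(a&b)>0]=0
    # pocket walls + floor occlude
    hf(img,box(-32,-29,-26,26,-37.5,37.5),1);hf(img,box(-32,32,-26,-23,-37.5,37.5),1)
    hf(img,box(-32,32,23,26,-37.5,37.5),1);hf(img,box(-32,32,-26,26,-37.5,-34.5),1)
    return cv2.resize(img.astype(np.float32),(512,384),interpolation=cv2.INTER_AREA)
E
cat > fit.py <<'E'
from helpers import *
D=pickle.load(open("d0.pkl","rb"))
def cmask(f,lo):
    f=f.astype(int); 
    return f
views={}
for n,(y0,y1,x0,x1) in {"scene":(175,265,190,265),"top":(175,245,255,320)}.items():
    f=D[n]["frame"].astype(float); m=np.zeros((384,512),np.float32)
    s=(f[...,2]/(f[...,0]+1)>1.25)
    m[y0:y1,x0:x1]=s[y0:y1,x0:x1]; views[n]=m
def cost(v,ret=False):
    M=Rot.from_euler("z",v[2]).as_matrix();t=np.array([v[0],v[1],37.5]);c=0
    for n in views: c+=np.abs(sil(D[n],M,t)-views[n]).sum()
    return c
# init from top ray
p=D["top"];u=np.linalg.inv(p["K"])@[288,207,1];d=p["R"].T@u;C=-p["R"].T@p["t"];k=(40-C[2])/d[2];x0=C+k*d
print("init",x0)
best=None
for yaw in np.radians([60,80,100,120,140]):
    r=minimize(cost,[x0[0],x0[1],yaw],method="Nelder-Mead",options=dict(initial_simplex=np.array([[x0[0],x0[1],yaw],[x0[0]+15,x0[1],yaw],[x0[0],x0[1]+15,yaw],[x0[0],x0[1],yaw+.2]])))
    if best is None or r.fun<best.fun: best=r
    print(r.x,r.fun)
print(best.x,np.degrees(best.x[2]),[v.sum() for v in views.values()])
for n in views:
    v=best.x;M=Rot.from_euler("z",v[2]).as_matrix();s=sil(D[n],M,np.array([v[0],v[1],37.5]))
    print(n,np.abs(s-views[n]).sum())
np.save("caddy.npy",best.x)
s=D["scene"]["frame"][65:185,240:415];t=D["top"]["frame"][100:345,75:160]
a=cv2.resize(s,None,fx=3,fy=3,interpolation=cv2.INTER_CUBIC);b=cv2.resize(t,None,fx=2.4,fy=2.4,interpolation=cv2.INTER_CUBIC)
c=np.zeros((590,800,3),np.uint8);c[:a.shape[0],:a.shape[1]]=a;c[:b.shape[0],540:540+b.shape[1]]=b
cv2.imwrite("pics/board.png",np.clip(c*1.8,0,255).astype(np.uint8)[:,:,::-1])
E
python3 fit.py
```

```text
init [512.79822275 -53.14905887  40.        ]
[515.47378155 -53.78413869   1.83357604] 313.125
[515.43072047 -53.80141142   1.83238172] 313.0
[515.51827923 -53.82519526   1.83512237] 313.3125
[515.48973191 -53.77436025   1.83348082] 313.125
[515.61677156 -53.68788019   1.83375127] 313.4375
[515.43072047 -53.80141142   1.83238172] 104.98773899179936 [np.float32(1523.0), np.float32(889.0)]
scene 241.0
top 72.0
```

View pics/board.png

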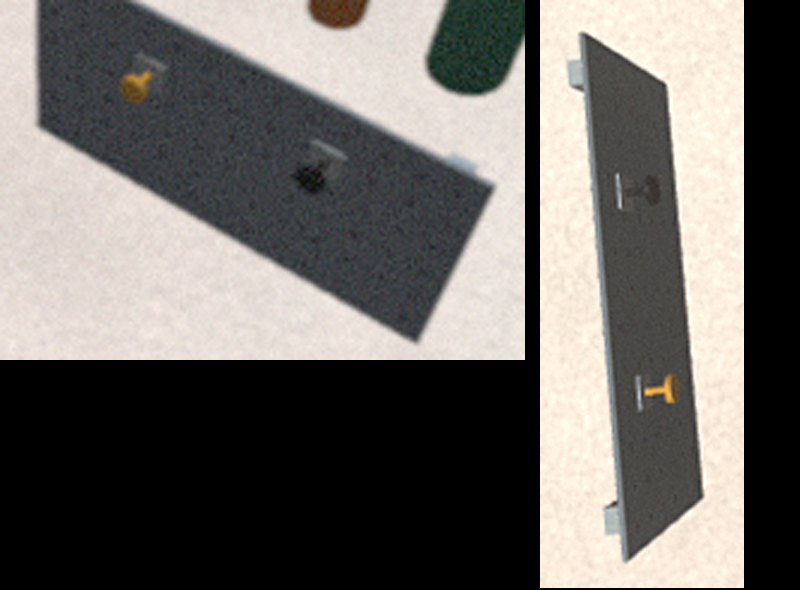

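```bash
cat > board.py <<'E'
from helpers import *
D=pickle.load(open("d0.pkl","rb"))
# frame: x into panel (n), z up; y = left-of... front face plane through (cx,cy)
obs=[("scene",(-200,0),(379,179)),("scene",(-200,195),(404.3,127)),("scene",(200,0),(252.7,106.7)),
("top",(-200,195),(92.9,113.8)),("top",(-200,0),(127,134.6)),("top",(200,0),(142.9,306.3)),("top",(200,195),(110,333.3))]
scr=[("scene",(284.3,94.3)),("top",(131.2,262.5))]
def res(v,full=False):
    cx,cy,yaw,z0,s,h=v;n=np.array([np.cos(yaw),np.sin(yaw),0]);y=np.array([-n[1],n[0],0]);c=np.array([cx,cy,z0])
    r=[]
    for k,(a,b),px in obs: r.append(proj(D[k],[c+a*y+[0,0,b]])[0]-px)
    P=c+s*y-26*n+[0,0,h]
    for k,px in scr: r.append(proj(D[k],[P])[0]-px)
    if full: return r,P
    return np.concatenate(r)
def rl(v): return res(v)
r=least_squares(rl,[450,350,np.pi/2,0,80,145],x_scale=[10,10,.1,10,10,10])
rr,P=res(r.x,True)
print(r.x,np.degrees(r.x[2]));print(np.round(rr,1));print("head",P)
for k in D: print(k,proj(D[k],[P]))
# independent triangulation
def tr(v): return np.concatenate([proj(D[k],[v])[0]-px for k,px in scr])
q=least_squares(tr,P);print("tri",q.x,q.fun)
E
python3 board.py
python3 - <<'E'
from helpers import *
D=pickle.load(open("d0.pkl","rb"));v=np.load("caddy.npy")
M=Rot.from_euler("z",v[2]).as_matrix();t=np.array([v[0],v[1],37.5])
out=[]
for n,(x0,y0,w) in {"scene":(190,175,80),"top":(255,175,80)}.items():
    k=5;im=cv2.resize(D[n]["frame"][y0:y0+w,x0:x0+w],(w*k,w*k),interpolation=cv2.INTER_CUBIC);im=np.clip(im*1.6,0,255).astype(np.uint8)
    s=sil(D[n],M,t)[y0:y0+w,x0:x0+w];s=(cv2.resize(s,(w*k,w*k))>.5).astype(np.uint8)
    cs,_=cv2.findContours(s,cv2.RETR_LIST,cv2.CHAIN_APPROX_NONE);cv2.drawContours(im,cs,-1,(255,0,0),1);out.append(im)
cv2.imwrite("pics/ov.png",np.hstack(out)[:,:,::-1])
E
```

```text
[4.88760784e+02 2.98406509e+02 1.66733442e+00 4.75107554e-02
 8.36678166e+01 1.36564395e+02] 95.5312253450488
[[-0.6  0.8]
 [ 0.4  0.6]
 [-0.8  0.5]
 [-0.6 -1.1]
 [-0.2 -0.1]
 [-0.8  1.1]
 [ 0.6  0.5]
 [-1.   0.5]
 [-1.2 -0.4]]
head [407.98863359 264.46297809 136.61190617]
scene [[283.30808969  94.79003605]]
top [[129.96228114 262.13014817]]
tri [408.94019624 262.3726408  139.89872193] [-1.17909634  0.12453553 -0.6916014  -0.67144094]
```

View pics/ov.png

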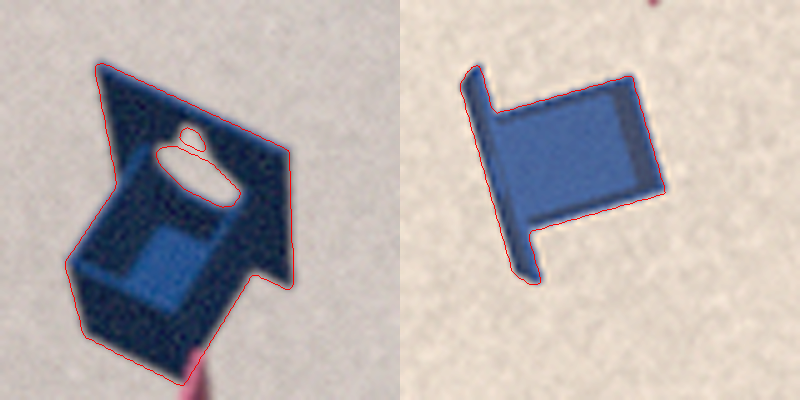

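The overlay matches the blue caddy closely in both views: mid (515,-54), yaw 105°. The head is near (408,263,138) and the board yaw is 95.5°. Before choosing the grasp tilt I check for neighbours around the gripper body.

```bash
cat > fit2.py <<'E'
from helpers import *
D=pickle.load(open("d0.pkl","rb"))
cb=np.load("caddy.npy")
def fit(name,cond,rois,px):
    views={}
    for n,(y0,y1,x0,x1) in rois.items():
        f=D[n]["frame"].astype(float); m=np.zeros((384,512),np.float32);m[y0:y1,x0:x1]=cond(f)[y0:y1,x0:x1];views[n]=m
    p=D["top"];u=np.linalg.inv(p["K"])@[*px,1];d=p["R"].T@u;C=-p["R"].T@p["t"];x0=C+(40-C[2])/d[2]*d
    def cost(v):
        M=Rot.from_euler("z",v[2]).as_matrix();t=np.array([v[0],v[1],37.5])
        return sum(np.abs(sil(D[n],M,t,2)-views[n]).sum() for n in views)
    b=None
    for yaw in np.radians(np.arange(-180,180,45)):
        r=minimize(cost,x0[:2].tolist()+[yaw],method="Nelder-Mead",options=dict(initial_simplex=np.array([[x0[0],x0[1],yaw],[x0[0]+15,x0[1],yaw],[x0[0],x0[1]+15,yaw],[x0[0],x0[1],yaw+.3]])))
        if b is None or r.fun<b.fun:b=r
    print(name,b.x,np.degrees(b.x[2]),b.fun,[v.sum() for v in views.values()])
    v=b.x;M=Rot.from_euler("z",v[2]).as_matrix();t=np.array([v[0],v[1],37.5])
    W=np.vstack([POCK,PLATE])@M.T+t
    Mb=Rot.from_euler("z",cb[2]).as_matrix();L=(W-[cb[0],cb[1],37.5])@Mb
    print(np.round(L))
    return b.x
pk=fit("pink",lambda f:(f[...,0]/(f[...,1]+1)>1.4),{"scene":(240,315,205,270),"top":(125,180,290,360)},(318,150))
ye=fit("yellow",lambda f:(f[...,1]/(f[...,2]+1)>1.8),{"scene":(245,325,125,200),"top":(165,230,345,405)},(378,198))
np.save("pk.npy",pk);np.save("ye.npy",ye)
E
python3 fit2.py
```

```text
pink [ 637.09686166 -119.88155552   -2.64497804] -151.5460785796092 305.0 [np.float32(1478.0), np.float32(1002.0)]
[[ -63. -126.  -37.]
 [ -63. -126.   38.]
 [-113. -138.  -37.]
 [-113. -138.   38.]
 [ -77.  -63.  -37.]
 [ -77.  -63.   38.]
 [-128.  -75.  -37.]
 [-128.  -75.   38.]
 [ -59.  -59.  -37.]
 [ -59.  -59.   86.]
 [-147.  -80.  -37.]
 [-147.  -80.   86.]
 [ -60.  -55.  -37.]
 [ -60.  -55.   86.]
 [-147.  -76.  -37.]
 [-147.  -76.   86.]]
yellow [ 529.52224886 -243.78972369    1.53568091] 87.98803477333867 311.75 [np.float32(1430.0), np.float32(1276.0)]
[[-225.   20.  -38.]
 [-225.   20.   38.]
 [-210.   70.  -38.]
 [-210.   70.   38.]
 [-164.    1.  -38.]
 [-164.    1.   38.]
 [-149.   51.  -38.]
 [-149.   51.   38.]
 [-170.  -17.  -38.]
 [-170.  -17.   86.]
 [-143.   69.  -38.]
 [-143.   69.   86.]
 [-166.  -18.  -38.]
 [-166.  -18.   86.]
 [-140.   68.  -38.]
 [-140.   68.   86.]]
```

Pink's plate corner sits 59 mm behind the blue caddy's centre, so only a vertical grasp fits there. The plan is to grip vertically and carry the caddy clear. Then I'll set it down facing the board and re-grip with a tilt, so the gripper body clears the screw head during hanging.

```bash
cat > go.py <<'E'
import sys
from helpers import *
from workcell import status
def frame(yaw_deg,tilt_deg):
    """caddy-aligned tool: tool x = down tilted toward caddy +x; tool y=+-caddy y"""
    y=np.radians(yaw_deg);t=np.radians(tilt_deg);ex=np.array([np.cos(y),np.sin(y),0]);ey=np.array([-ex[1],ex[0],0]);ez=np.array([0,0,1.])
    a=np.sin(t)*ex-np.cos(t)*ez
    return [np.column_stack([a,s*ey,np.cross(a,s*ey)]) for s in (1,-1)]
def plan(pos,yaw,tilt,off=None):
    s=status.state();R=Rot.from_euler("xyz",s["ee_rot"]).as_matrix();p=s["eef_pos"]
    print("clock",s["clock"],"tcp",p.round(1),"q",s["qpos"].round(2),"grip",round(s["grip_width"],1),"F",s["force"].round(1))
    c=[Rot.from_matrix(R.T@F).as_rotvec() for F in frame(yaw,tilt)]
    for rv in sorted(c,key=np.linalg.norm)[:1]:
        print("turn",rv.round(4),"deg",np.degrees(np.linalg.norm(rv)).round(1))
    d=(R.T@(np.array(pos)-p))/1000
    print("shift m",d.round(4),"min rows",np.linalg.norm(d)/.0625,np.degrees(np.linalg.norm(rv))/10.7)
    return R
def zr(R): print("world x,y,z in tool:",R.T.round(3).tolist())
if __name__=="__main__":
    a=[float(v) for v in sys.argv[1:]]
    R=plan(a[:3],a[3],a[4]);print("up in tool",R.T[:,2].round(3))
E
python3 go.py 518.8 -66.4 200 105 0
```

```text
clock 0.5 tcp [ 173.4 -521.9  212. ] q [-1.47  0.38  1.3  -0.    1.46 -0.22] grip 88.0 F [-0.4 -0.5  0.5]
turn [-1.5118e+00 -0.0000e+00  1.0000e-04] deg 86.6
shift m [ 0.012  -0.3234 -0.4714] min rows 9.148143806910543 8.095322422155682
up in tool [-1. -0.  0.]
```

```bash
python3 -m handwheel '[[[-0.14,0,0],[0.001,-0.029,-0.043],-1],[[-0.28,0,0],[0.002,-0.059,-0.086],-1],[[-0.42,0,0],[0.003,-0.088,-0.129],-1],[[-0.56,0,0],[0.004,-0.118,-0.172],-1],[[-0.70,0,0],[0.005,-0.147,-0.215],-1],[[-0.84,0,0],[0.006,-0.177,-0.258],-1],[[-0.98,0,0],[0.008,-0.206,-0.301],-1],[[-1.12,0,0],[0.009,-0.236,-0.344],-1],[[-1.26,0,0],[0.010,-0.265,-0.387],-1],[[-1.40,0,0],[0.011,-0.295,-0.430],-1],[[-1.512,0,0],[0.012,-0.3234,-0.4714],-1],[[-1.512,0,0],[0.012,-0.3234,-0.4714],-1]]' 30; python3 go.py 518.8 -66.4 33.5 105 0; python3 - <<'E'
from workcell import capture
import cv2,pickle
p=capture("wrist");print(p["T_tool_cam"],p["K"]);cv2.imwrite("pics/w1.png",p["frame"][:,:,::-1])
E
```

```text
clock: 2.0
eef_pos: [519.9, -64.0, 199.7]
ee_rot: [3.047, 1.57, 1.743]
force: [-1.0, 0.4, 0.0]
grip_width: 88.4
clock 2.0 tcp [519.9 -64.  199.7] q [-0.35  0.34  1.39  0.    1.41 -0.62] grip 88.4 F [-1.   0.4  0. ]
turn [ 0.0052 -0.0005 -0.    ] deg 0.3
shift m [ 0.1662 -0.0017  0.0021] min rows 2.6597129632909926 0.027818358841988928
up in tool [-1.  0. -0.]
[[ 6.51621564e-04 -3.15041634e-01  9.49077628e-01 -1.71181756e+02]
 [ 9.99999770e-01  2.47041371e-05 -6.78383478e-04 -8.31229654e-01]
 [ 1.90272896e-04  9.49077851e-01  3.15041578e-01 -8.24589976e+01]
 [ 0.00000000e+00  0.00000000e+00  0.00000000e+00  1.00000000e+00]] [[341.335328     0.         256.18778156]
 [  0.         341.335328   193.55642697]
 [  0.           0.           1.        ]]
```

View pics/w1.png

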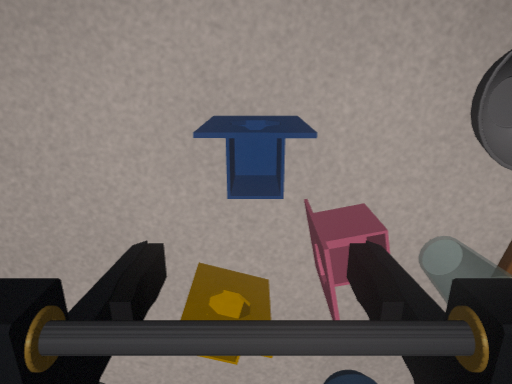

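The wrist view shows the blue caddy centred between the fingers (about (256,165)), with pink to the right at (345,240). I descend and close.

```bash
python3 -m handwheel '[[[0.005,0,0],[0.04,-0.0017,0.0021],-1],[[0.005,0,0],[0.08,-0.0017,0.0021],-1],[[0.005,0,0],[0.12,-0.0017,0.0021],-1],[[0.005,0,0],[0.15,-0.0017,0.0021],-1],[[0.005,0,0],[0.166,-0.0017,0.0021],-1],[[0.005,0,0],[0.166,-0.0017,0.0021],-1],[[0.005,0,0],[0.166,-0.0017,0.0021],0.4],[[0.005,0,0],[0.166,-0.0017,0.0021],0.4],[[0.005,0,0],[0.166,-0.0017,0.0021],0.6],[[0.005,0,0],[0.166,-0.0017,0.0021],0.6],[[0.005,0,0],[0.166,-0.0017,0.0021],0.6],[[0.005,0,0],[0.166,-0.0017,0.0021],0.6]]' 30; python3 - <<'E'
from workcell import capture
import cv2,pickle
p=capture("wrist");cv2.imwrite("pics/w2.png",p["frame"][:,:,::-1])
E
```

```text
clock: 3.55
eef_pos: [518.3, -68.0, 34.1]
ee_rot: [0.802, 1.57, -0.51]
force: [2.1, -0.9, 3.7]
grip_width: 51.6
```

View pics/w2.png

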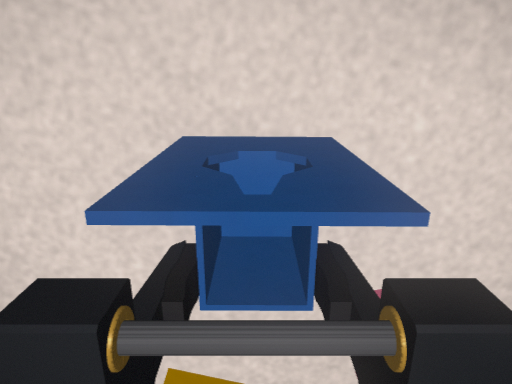

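Held at 51.6 mm, and the picture shows the walls between the fingers with the plate clear. I lift it and carry it to open space facing the board.

```bash
python3 go.py 441.3 76.1 104 95.5 0;python3 go.py 441.3 76.1 35 95.5 0|grep shift
```

```text
clock 3.6 tcp [518.4 -68.   34.1] q [-0.36  0.54  1.62 -0.    0.98 -0.62] grip 52.0 F [ 1.7 -0.6  3.2]
turn [ 0.1631  0.0005 -0.0006] deg 9.3
shift m [-0.07   -0.0375 -0.159 ] min rows 2.8434393541525305 0.8735434086399968
up in tool [-1.     0.001  0.001]
shift m [-0.001  -0.0376 -0.159 ] min rows 2.6145125789142307 0.8735434086399968
```

```bash
python3 -m handwheel '[[[0,0,0],[-0.03,0,0],0.6],[[0,0,0],[-0.07,0,0],0.6],[[0.04,0,0],[-0.07,-0.008,-0.035],0.6],[[0.08,0,0],[-0.07,-0.018,-0.075],0.6],[[0.12,0,0],[-0.07,-0.028,-0.115],0.6],[[0.163,0,0],[-0.07,-0.0375,-0.15],0.6],[[0.163,0,0],[-0.06,-0.0375,-0.159],0.6],[[0.163,0,0],[-0.03,-0.0375,-0.159],0.6],[[0.163,0,0],[-0.01,-0.0375,-0.159],0.6],[[0.163,0,0],[-0.001,-0.0375,-0.159],0.6],[[0.163,0,0],[-0.001,-0.0375,-0.159],0.6],[[0.163,0,0],[-0.001,-0.0375,-0.159],0.6]]' 30; python3 go.py 441.3 76.1 35 95.5 0
```

```text
clock: 5.1
eef_pos: [441.7, 75.8, 35.1]
ee_rot: [1.099, 1.57, -0.375]
force: [-0.5, -0.0, -2.4]
grip_width: 51.7
clock 5.1 tcp [441.7  75.8  35.1] q [-0.1   0.44  1.83 -0.    0.87 -0.19] grip 51.7 F [-0.5 -0.  -2.4]
turn [-0.      0.0005 -0.001 ] deg 0.1
shift m [ 0.0001 -0.0004 -0.0003] min rows 0.007887237395182758 0.006009489881310996
up in tool [-1.     0.001  0.001]
```

```bash
python3 -m handwheel '[[[0,0,0],[0.0015,0,0],0.6],[[0,0,0],[0.0015,0,0],-1],[[0,0,0],[0.0015,0,0],-1],[[0,0,0],[0.0015,0,0],-1],[[0,0,0],[0.0015,0,0],-1],[[0,0,0],[0.0015,0,0],-1]]' 30; python3 go.py 440.9 83.8 35.3 95.5 25; python3 - <<'E'
from workcell import capture
import cv2,pickle,numpy as np
D={}
for n in("wrist","top","scene"):
    D[n]=capture(n)
pickle.dump(D,open("d1.pkl","wb"))
t=cv2.resize(D["top"]["frame"][150:360,90:310],(480,458));s=cv2.resize(D["scene"]["frame"][40:260,140:400],(320,271))
c=np.zeros((458,800,3),np.uint8);c[:,:480]=t;c[:271,480:]=s
cv2.imwrite("pics/w3.png",np.clip(c*1.5,0,255).astype(np.uint8)[:,:,::-1])
E
```

```text
clock: 5.85
eef_pos: [441.7, 75.9, 33.6]
ee_rot: [1.116, 1.57, -0.359]
force: [0.6, -0.3, -0.3]
grip_width: 88.1
clock 5.85 tcp [441.7  75.9  33.6] q [-0.09  0.44  1.83 -0.    0.87 -0.19] grip 88.1 F [ 0.6 -0.3 -0.3]
turn [ 3.000e-04  4.368e-01 -1.000e-03] deg 25.0
shift m [-0.0017 -0.0001 -0.008 ] min rows 0.13059557316805934 2.339191924547706
up in tool [-1.     0.001  0.001]
```

View pics/w3.png

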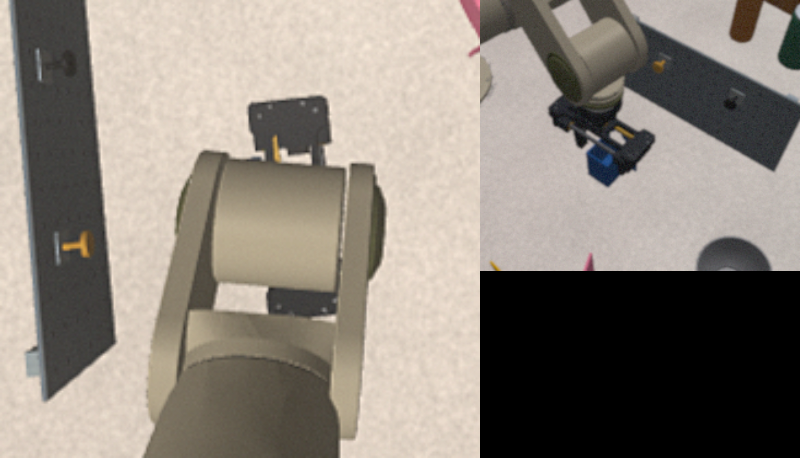

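The caddy stands released with the jaws open around it. I now tilt 25° about the grasp point and re-grip.

```bash
python3 -m handwheel '[[[0,0.11,0],[-0.0005,0,-0.002],-1],[[0,0.22,0],[-0.001,0,-0.004],-1],[[0,0.33,0],[-0.0015,0,-0.006],-1],[[0,0.437,0],[-0.0017,0,-0.008],-1],[[0,0.437,0],[-0.0017,0,-0.008],-1],[[0,0.437,0],[-0.0017,0,-0.008],-1]]' 30; python3 go.py 440.9 83.8 35.3 95.5 25; python3 - <<'E'
from workcell import capture
import cv2
p=capture("wrist");cv2.imwrite("pics/w4.png",p["frame"][:,:,::-1])
E
```

```text
clock: 6.75
eef_pos: [440.8, 83.9, 35.3]
ee_rot: [3.14, 1.136, 1.665]
force: [-0.3, -0.4, 0.2]
grip_width: 87.6
clock 6.75 tcp [440.8  83.9  35.3] q [-0.33  0.49  1.84  0.46  1.05 -0.71] grip 87.6 F [-0.3 -0.4  0.2]
turn [ 0.0005  0.0018 -0.0006] deg 0.1
shift m [-0.0001  0.0001  0.0001] min rows 0.0021078340666107324 0.01048115779991129
up in tool [-0.907  0.001 -0.421]
```

View pics/w4.png

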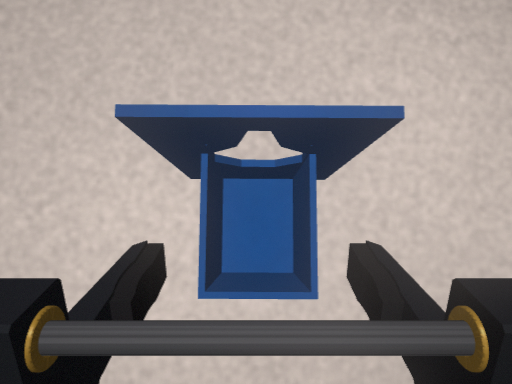

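The caddy is upright and centred at (258,225), with the keyhole visible at (260,150). I close on it and fit its pose in this picture afterwards.

```bash
python3 -m handwheel '[[[0,0,0],[0,0,0],0.4],[[0,0,0],[0,0,0],0.4],[[0,0,0],[0,0,0],0.6],[[0,0,0],[0,0,0],0.6],[[0,0,0],[0,0,0],0.6],[[0,0,0],[0,0,0],0.6]]' 45
cat > wfit.py <<'E'
import sys
from helpers import *
from workcell import capture,status
def wcam():
    s=status.state();p=dict(capture("wrist"))
    R=Rot.from_euler("xyz",s["ee_rot"]).as_matrix();T=np.eye(4);T[:3,:3]=R;T[:3,3]=s["eef_pos"]
    C=np.linalg.inv(T@p["T_tool_cam"]);p["R"]=C[:3,:3];p["t"]=C[:3,3];return s,p
if __name__=="__main__":
    s,p=wcam();f=p["frame"].astype(float);m=((f[...,2]/(f[...,0]+1)>1.4)&(f[...,2]>50)).astype(np.float32)
    cv2.imwrite("pics/"+sys.argv[1]+".png",p["frame"][:,:,::-1])
    R=Rot.from_euler("xyz",s["ee_rot"]).as_matrix()
    tilt=np.degrees(np.arcsin(R[:2,0]@R[:2,0])**.5) if 0 else np.degrees(np.arccos(-R[2,0]))
    yaw0=np.arctan2(R[1,0],R[0,0]);g=s["eef_pos"]-19*R[:,0]
    # unknown: position offset, yaw, pitch(lean about caddy y)
    m[int(300):,:]=0
    def pose(v):
        M=Rot.from_euler("ZYX",[yaw0+v[3],v[4],v[5]]).as_matrix()
        return M,np.array([g[0],g[1],g[2]-15])+Rot.from_euler("z",yaw0).as_matrix()@[v[0]+14,v[1],v[2]]
    def cost(v):
        M,t=pose(v);k=sil(p,M,t,2);k[300:]=0;return np.abs(k-m).sum()
    x=np.zeros(6)
    for sc in (1,.5,.3):
        S=np.vstack([x]+[x+d for d in np.diag([6,4,4,.06,.06,.04])*sc])
        r=minimize(cost,x,method="Nelder-Mead",options=dict(initial_simplex=S,maxiter=500));x=r.x
    M,t=pose(x);print("mask",m.sum(),"res",r.fun,"tilt",tilt,"yaw0",np.degrees(yaw0))
    print("offset",x[:3].round(1),"yaw,pitch,roll deg",np.degrees(x[3:]).round(1),"mid",t.round(1))
    tl=R.T@(t-s["eef_pos"]);Ml=R.T@M;print("mid in tool",tl.round(1))
    np.savez("hold.npz",t=tl,M=Ml)
    im=p["frame"].copy();cs,_=cv2.findContours((sil(p,M,t,2)>.5).astype(np.uint8),cv2.RETR_LIST,cv2.CHAIN_APPROX_NONE);cv2.drawContours(im,cs,-1,(255,0,0),1)
    cv2.imwrite("pics/"+sys.argv[1]+"ov.png",im[:,:,::-1])
E
python3 wfit.py w5
```

```text
clock: 7.55
eef_pos: [440.9, 84.2, 35.4]
ee_rot: [3.138, 1.136, 1.665]
force: [1.2, 0.9, 0.3]
grip_width: 51.5
mask 28187.0 res 1590.75 tilt 24.913473046798085 yaw0 95.37678667640671
offset [-0.1  1.2 -2.4] yaw,pitch,roll deg [ 0.  -0.3  0.5] mid [439.2  89.9  35.3]
mid in tool [ 2.6 -1.2 -5.3]
```

View pics/w5ov.png

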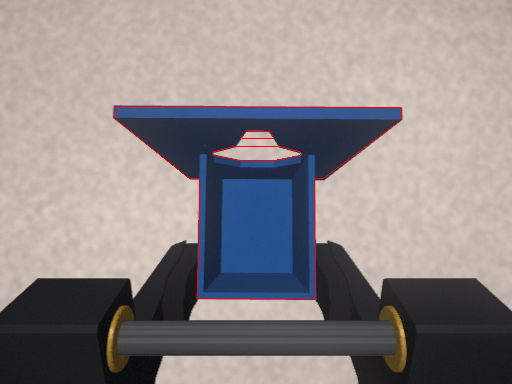

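```bash
python3 go.py 415.4 191.7 107.9 95.5 25
```

```text
clock 7.6 tcp [440.9  84.2  35.5] q [-0.33  0.49  1.84  0.46  1.05 -0.71] grip 51.7 F [1.4 1.3 1.4]
turn [ 0.0011  0.0015 -0.0009] deg 0.1
shift m [-0.0196 -0.0149 -0.1298] min rows 2.114264297025475 0.011266541288196449
up in tool [-0.907  0.001 -0.421]
```

```bash
python3 -m handwheel '[[[0,0,0],[-0.03,0,-0.014],0.6],[[0,0,0],[-0.066,0,-0.0305],0.6],[[0,0,0],[-0.056,-0.003,-0.05],0.6],[[0,0,0],[-0.046,-0.007,-0.072],0.6],[[0,0,0],[-0.036,-0.01,-0.094],0.6],[[0,0,0],[-0.027,-0.013,-0.115],0.6],[[0,0,0],[-0.0196,-0.0149,-0.13],0.6],[[0,0,0],[-0.0196,-0.0149,-0.13],0.6],[[0,0,0],[-0.0196,-0.0149,-0.13],0.6]]' 45; python3 go.py 415.4 191.7 107.9 95.5 25; python3 - <<'E'
from workcell import capture
import cv2,pickle,numpy as np
D={}
for n in("wrist","top","scene"):
    D[n]=capture(n)
pickle.dump(D,open("d2.pkl","wb"))
w=D["wrist"]["frame"];s=cv2.resize(D["scene"]["frame"][40:220,180:400],(288,236));t=cv2.resize(D["top"]["frame"][150:350,85:300],(288,268))
c=np.zeros((504,800,3),np.uint8);c[:384,:512]=w;c[:236,512:]=s;c[236:504,512:]=t
cv2.imwrite("pics/w6.png",np.clip(c*1.4,0,255).astype(np.uint8)[:,:,::-1])
E
```

```text
clock: 8.72
eef_pos: [415.5, 191.3, 107.8]
ee_rot: [3.139, 1.136, 1.665]
force: [-1.1, -1.3, -1.8]
grip_width: 51.5
clock 8.725 tcp [415.5 191.3 107.8] q [-0.1   0.34  1.81  0.47  1.13 -0.43] grip 51.5 F [-1.1 -1.3 -1.8]
turn [ 0.0009  0.0019 -0.0008] deg 0.1
shift m [ 0.0001 -0.0001 -0.0004] min rows 0.006515839751621886 0.012257992905281895
up in tool [-0.907  0.001 -0.421]
```

View pics/w6.png

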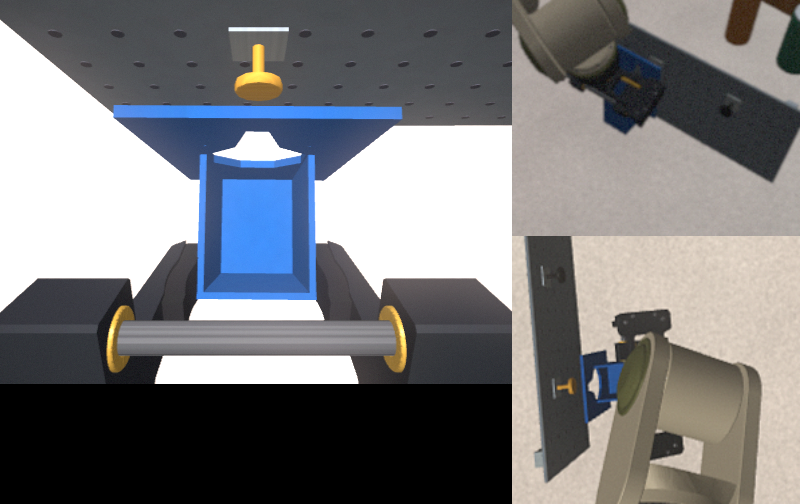

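Laterally the screw (col 258.5) and the caddy (centre col about 258) line up. I zoom in to get the height.

```bash
python3 - <<'E'
import pickle,cv2,numpy as np
w=pickle.load(open("d2.pkl","rb"))["wrist"]["frame"]
cv2.imwrite("pics/w7.png",np.clip(cv2.resize(w[15:125,200:320],None,fx=5,fy=5,interpolation=cv2.INTER_CUBIC)*1.3,0,255).astype(np.uint8)[:,:,::-1])
E
```

```text
(no output)
```

View pics/w7.png

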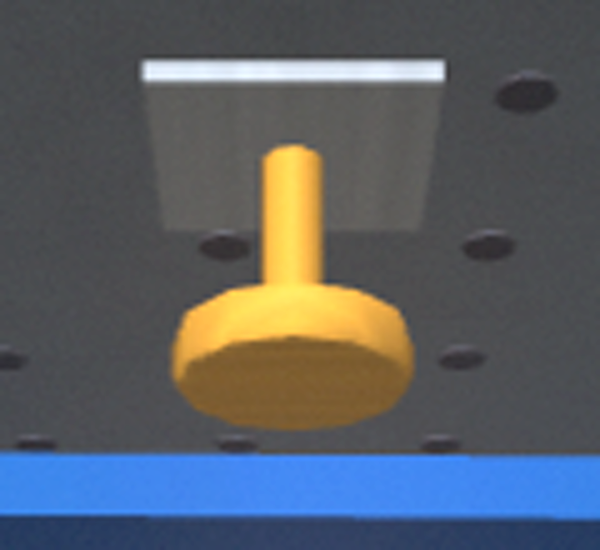

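```bash
cat > rel.py <<'E'
from helpers import *
D=pickle.load(open("d2.pkl","rb"));p=D["wrist"]
R=Rot.from_euler("xyz",[3.139,1.136,1.665]).as_matrix();T=np.eye(4);T[:3,:3]=R;T[:3,3]=[415.5,191.3,107.8]
C=np.linalg.inv(T@p["T_tool_cam"]);p["R"]=C[:3,:3];p["t"]=C[:3,3]
ob=[((0,12,0),(173,366)),((0,-12,0),(413,366)),((0,0,12),(293,338)),((0,0,-12),(293,430)),
((24,14,14),(145,80)),((24,-14,14),(443,80)),((24,14,-14),(165,230)),((24,-14,-14),(423,230))]
X=np.array([o[0] for o in ob],float);U=np.array([o[1] for o in ob])/5+[200,15]-0.4
def pts(v,X):
    M=Rot.from_euler("z",v[3]).as_matrix();return X@M.T+v[:3]
f=lambda v:(proj(p,pts(v,X))-U).ravel()
r=least_squares(f,[408,263,138,1.667],x_scale=[1,1,1,.01]);print("head",r.x[:3].round(1),"yaw",np.degrees(r.x[3]).round(1));print(r.fun.reshape(-1,2).round(1).tolist())
h=np.load("hold.npz");Mc=R@h["M"];tc=R@h["t"]+T[:3,3]
print("caddy mid",tc.round(1),"head in caddy",(Mc.T@(r.x[:3]-tc)).round(1), "caddy ypr",Rot.from_matrix(Mc).as_euler("ZYX",degrees=True).round(1))
E
python3 rel.py
```

```text
head [408.4 265.2 130.1] yaw 95.4
[[0.6, 2.6], [-0.5, 2.7], [0.2, -2.1], [-0.1, -1.0], [0.7, -0.3], [-0.5, -0.2], [0.6, -0.9], [-1.1, -0.8]]
caddy mid [413.7 197.  107.7] head in caddy [68.5 -1.  22.1] caddy ypr [95.4 -0.3  0.5]
```

```bash
cat >> rel.py <<'E'
print("---")
W=np.ones((8,2));W[0:2,1]=0
for nm,w2 in (("all",W),("disc only",np.vstack([W[:4],0*W[4:]])),("clip only",np.vstack([0*W[:4],W[4:]]))):
    g=lambda v:np.concatenate([((proj(p,pts(v,X))-U)*w2).ravel(),[(v[3]-1.667)*50]])
    r=least_squares(g,[408,263,138,1.667],x_scale=[1,1,1,.01])
    print(nm,"head",r.x[:3].round(1),np.degrees(r.x[3]).round(1),"in caddy",(Mc.T@(r.x[:3]-tc)).round(1),(r.fun[:-1].reshape(-1,2)).round(1).tolist())
# joint with fixed cams, d0 head pixels
D0=pickle.load(open("d0.pkl","rb"))
for b in (0,2.2):
  def g(v):
    a=((proj(p,pts(v,X)-[0,0,b])-U)*W).ravel()
    return np.concatenate([a,proj(D0["scene"],[v[:3]])[0]-(284.3,94.3),proj(D0["top"],[v[:3]])[0]-(131.2,262.5)])
  r=least_squares(g,[408,263,138,1.667],x_scale=[1,1,1,.01]);print("joint",r.x[:3].round(1),r.fun[-4:].round(1))
E
python3 rel.py
```

```text
head [408.4 265.2 130.1] yaw 95.4
[[0.6, 2.6], [-0.5, 2.7], [0.2, -2.1], [-0.1, -1.0], [0.7, -0.3], [-0.5, -0.2], [0.6, -0.9], [-1.1, -0.8]]
caddy mid [413.7 197.  107.7] head in caddy [68.5 -1.  22.1] caddy ypr [95.4 -0.3  0.5]
---
all head [408.6 262.8 133.6] 95.4 in caddy [66.1 -0.9 25.6] [[0.1, 0.0], [0.0, 0.0], [0.2, -0.6], [-0.1, 0.7], [-0.0, -0.0], [0.2, 0.1], [0.1, -0.0], [-0.6, 0.1]]
disc only head [408.5 263.4 132.2] 95.5 in caddy [66.7 -0.9 24.2] [[0.2, 0.0], [-0.2, 0.0], [0.1, -0.5], [-0.1, 0.6], [0.0, 0.0], [-0.0, 0.0], [0.0, 0.0], [-0.0, 0.0]]
clip only head [408.7 262.7 134. ] 95.5 in caddy [66.  -1.  25.9] [[0.0, 0.0], [0.0, 0.0], [0.0, -0.0], [0.0, 0.0], [-0.0, -0.0], [0.3, -0.0], [0.1, 0.0], [-0.5, 0.0]]
joint [408.6 262.5 134.3] [-1.4  1.8  0.1 -0.9]
joint [408.6 262.6 136.2] [-1.3  1.1 -0.2 -0.7]
```

Using one camera for both, the head sits at (66, -1, 25.6) in the caddy frame, and the keyhole is at z 28.5. So I go down 3 mm, shift 1 mm sideways, then advance 48 mm.

```bash
python3 -m handwheel '[[[0,0,0],[0.0027,0.001,0.0013],0.6],[[0,0,0],[0.007,0.001,-0.008],0.6],[[0,0,0],[0.011,0.001,-0.017],0.6],[[0,0,0],[0.014,0.001,-0.023],0.6],[[0,0,0],[0.017,0.001,-0.029],0.6],[[0,0,0],[0.020,0.001,-0.036],0.6],[[0,0,0],[0.023,0.001,-0.0422],0.6],[[0,0,0],[0.023,0.001,-0.0422],0.6],[[0,0,0],[0.023,0.001,-0.0422],0.6]]' 45; python3 wfit.py w8
```

```text
clock: 10.0
eef_pos: [412.1, 239.0, 104.8]
ee_rot: [3.139, 1.136, 1.664]
force: [-0.1, 0.2, -2.7]
grip_width: 51.6
mask 28502.0 res 1679.75 tilt 24.899107008809928 yaw0 95.33568583918259
offset [-0.3  1.1 -1.8] yaw,pitch,roll deg [-0.1 -0.2  0.2] mid [410.5 244.6 105.2]
mid in tool [ 2.  -1.1 -5.4]
```

View pics/w8.png

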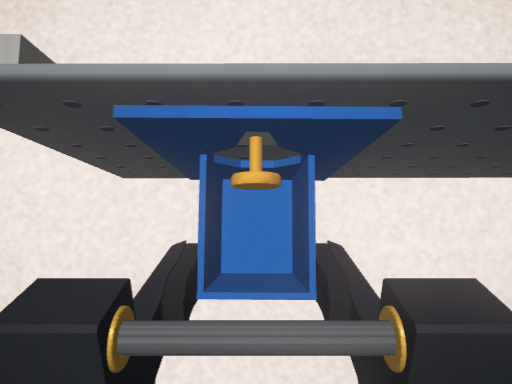

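The head is through the hole: shank at (256,155), head at (256,180) inside the pocket, no contact force. Lowering in two stages.

```bash
python3 -m handwheel '[[[0,0,0],[0.006,-0.0007,0.0028],0.6],[[0,0,0],[0.012,-0.0007,0.0056],0.6],[[0,0,0],[0.018,-0.0007,0.0084],0.6],[[0,0,0],[0.0236,-0.0007,0.011],0.6],[[0,0,0],[0.0236,-0.0007,0.011],0.6],[[0,0,0],[0.0236,-0.0007,0.011],0.6]]' 45; python3 wfit.py w9
```

```text
clock: 10.8
eef_pos: [411.6, 238.9, 78.8]
ee_rot: [3.138, 1.136, 1.663]
force: [0.3, 1.5, -1.6]
grip_width: 51.5
mask 28214.0 res 1869.75 tilt 24.899837741021965 yaw0 95.29620171261526
offset [-0.5  1.  -1.6] yaw,pitch,roll deg [-0.1 -0.   0.1] mid [410.1 244.2  79.5]
mid in tool [ 1.7 -1.  -5.3]
```

View pics/w9.png

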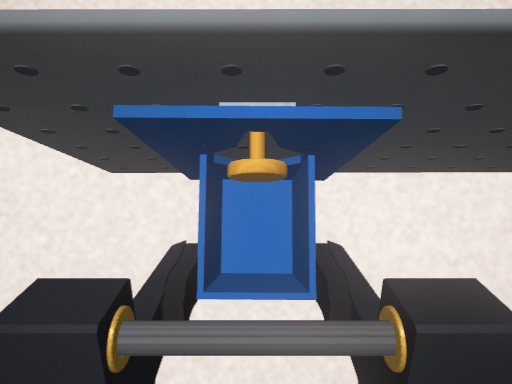

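Screw at col 257.5 and centred, with the head about 54 mm above mid. Lowering 12 mm more.

```bash
python3 -m handwheel '[[[0,0,0],[0.003,0,0.0014],0.6],[[0,0,0],[0.006,0,0.0028],0.6],[[0,0,0],[0.009,0,0.0042],0.6],[[0,0,0],[0.011,0,0.0051],0.6],[[0,0,0],[0.011,0,0.0051],0.6],[[0,0,0],[0.011,0,0.0051],0.6]]' 45; python3 wfit.py w10
```

```text
clock: 11.6
eef_pos: [411.7, 238.9, 66.8]
ee_rot: [3.137, 1.136, 1.663]
force: [-0.7, -0.4, -3.0]
grip_width: 51.3
mask 28338.0 res 1773.25 tilt 24.897988098890323 yaw0 95.26422004890239
offset [-0.4  1.1 -1.9] yaw,pitch,roll deg [ 0.  -0.   0.4] mid [410.  244.4  67.1]
mid in tool [ 2.1 -1.1 -5.2]
```

View pics/w10.png

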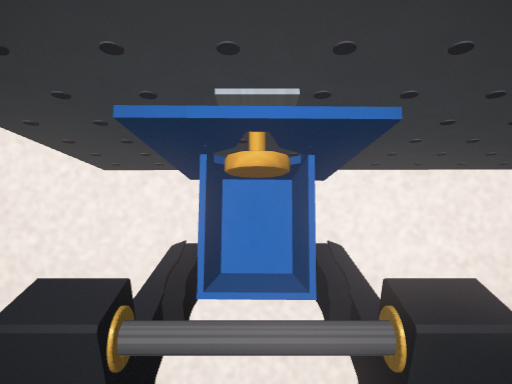

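```bash
python3 -m handwheel '[[[0,0,0],[0.001,0,0.0005],0.6],[[0,0,0],[0.0025,0,0.0012],0.6],[[0,0,0],[0.0025,0,0.0012],0.6],[[0,0,0],[0.0025,0,0.0012],0.6]]' 45
```

```text
clock: 12.15
eef_pos: [411.7, 238.9, 64.1]
ee_rot: [3.137, 1.136, 1.663]
force: [0.8, 0.4, -2.1]
grip_width: 51.7
```

Near the seat with no contact force. Releasing gently.

```bash
python3 -m handwheel '[[[0,0,0],[0,0,0],-0.2],[[0,0,0],[0,0,0],-0.27],[[0,0,0],[0,0,0],-0.35],[[0,0,0],[0,0,0],-0.6],[[0,0,0],[0,0,0],-1],[[0,0,0],[0,0,0],-1],[[0,0,0],[0,0,0],-1],[[0,0,0],[0,0,0],-1]]' 10; python3 -c "
from workcell import capture
import cv2
cv2.imwrite('pics/w11.png',capture('wrist')['frame'][:,:,::-1])"
```

```text
clock: 13.15
eef_pos: [411.8, 238.9, 64.1]
ee_rot: [3.137, 1.136, 1.662]
force: [1.1, -0.6, -0.3]
grip_width: 87.8
```

View pics/w11.png

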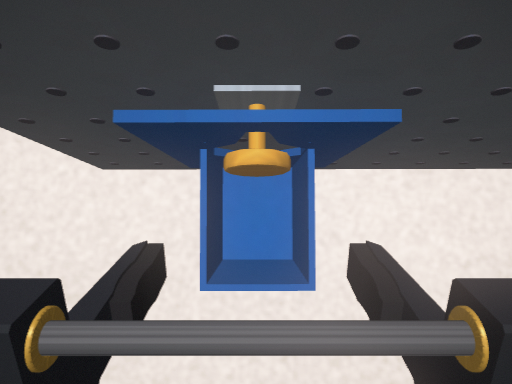

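It hangs on the shank with the fingers clear on both sides. Retreating along the tool axis.

```bash
python3 -m handwheel '[[[0,0,0],[-0.015,0,0.003],-1],[[0,0,0],[-0.035,0,0.007],-1],[[0,0,0],[-0.06,0,0.012],-1],[[0,0,0],[-0.09,0,0.025],-1],[[0,0,0],[-0.12,0,0.045],-1],[[0,0,0],[-0.15,0,0.08],-1],[[0,0,0],[-0.17,0,0.12],-1],[[0,0,0],[-0.17,0,0.15],-1],[[0,0,0],[-0.17,0,0.16],-1],[[0,0,0],[-0.17,0,0.16],-1]]' 10; python3 wfit.py w12; python3 - <<'E'
from workcell import capture,status
import cv2,pickle,numpy as np,time
D={n:capture(n) for n in("wrist","top","scene")}
pickle.dump(D,open("d3.pkl","wb"))
w=D["wrist"]["frame"];s=cv2.resize(D["scene"]["frame"][40:220,180:400],(288,236));t=cv2.resize(D["top"]["frame"][150:350,85:300],(288,268))
c=np.zeros((504,800,3),np.uint8);c[:384,:512]=w;c[:236,512:]=s;c[236:504,512:]=t
cv2.imwrite("pics/w13.png",np.clip(c*1.3,0,255).astype(np.uint8)[:,:,::-1])
s=status.state();print(s["clock"],s["force"],s["eef_pos"])
E
```

```text
clock: 14.45
eef_pos: [432.1, 23.4, 150.8]
ee_rot: [3.139, 1.136, 1.663]
force: [-0.2, -0.0, -0.2]
grip_width: 88.2
mask 0.0 res 0.0 tilt 24.938587091885335 yaw0 95.30855368359792
offset [-176.2   85.3 -176.2] yaw,pitch,roll deg [ 95.4 -37.8  51.4] mid [ 363.  -154.   -23.2]
mid in tool [ 86.  -85.9 227.5]
14.65 [ 0.47692909 -0.15175652 -0.46580352] [432.13777612  24.02926937 151.25321866]
```

View pics/w13.png

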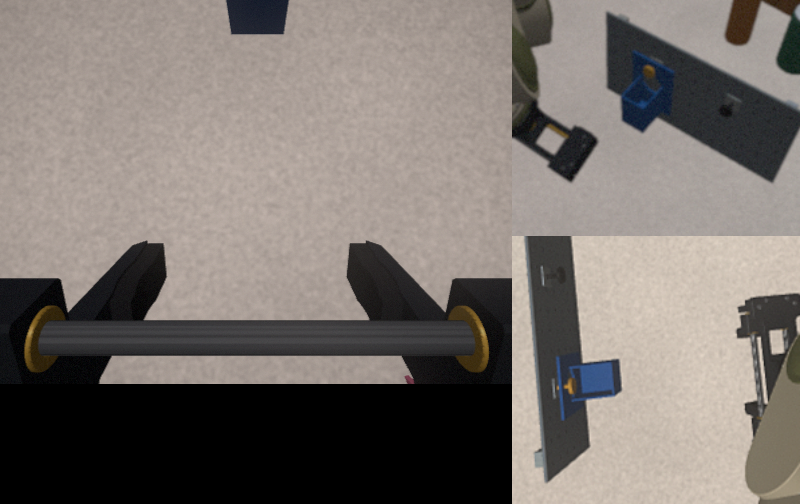

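It hangs upright on the brass screw. As a last check, I fit the pose from the fixed cameras, check stillness between frames, and check the yellow caddy.

```bash
python3 - <<'E'
from helpers import *
from workcell import capture
D=pickle.load(open("d3.pkl","rb"));D0=pickle.load(open("d0.pkl","rb"))
N={n:capture(n) for n in("top","scene")}
rois={"scene":(70,185,210,270),"top":(190,250,95,140)}
V={};
for n,(y0,y1,x0,x1) in {"scene":(50,140,225,275),"top":(190,250,100,150)}.items():
    f=N[n]["frame"].astype(float);m=np.zeros((384,512),np.float32);m[y0:y1,x0:x1]=(f[...,2]/(f[...,0]+1)>1.35)[y0:y1,x0:x1];V[n]=m
    f3=D[n]["frame"].astype(float);m3=(f3[...,2]/(f3[...,0]+1)>1.35)[y0:y1,x0:x1];a=np.argwhere(m[y0:y1,x0:x1]).mean(0)-np.argwhere(m3).mean(0)
    print(n,m.sum(),"centroid move px",a.round(3))
def pose(v): return Rot.from_euler("ZYX",v[3:]).as_matrix(),v[:3]
def cost(v):
    M,t=pose(v);return sum(np.abs(sil(N[n],M,t,4)-V[n]).sum() for n in V)
x=np.array([411,244,67,1.664,0,0])
for sc in(1,.5):
    r=minimize(cost,x,method="Nelder-Mead",options=dict(initial_simplex=np.vstack([x]+[x+d for d in np.diag([4,4,4,.05,.06,.05])*sc]),maxiter=600));x=r.x
M,t=pose(x);print(r.fun,t.round(1),np.degrees(x[3:]).round(1),"upright deg",np.degrees(np.arccos(M[2,2])).round(1),"head in caddy",(M.T@(np.array([408.6,262.6,136.2])-t)).round(1))
for n,(y0,y1,x0,x1) in {"scene":(245,325,125,200),"top":(165,230,345,405)}.items():
    g=lambda d:np.argwhere((d[n]["frame"][...,1]/(d[n]["frame"][...,2]+1.)>1.8)[y0:y1,x0:x1]).mean(0)
    print("yellow",n,(g(N)-g(D0)).round(2))
E
```

```text
scene 393.0 centroid move px [-0.187  0.072]
top 164.0 centroid move px [-0.042 -0.114]
1927.1875 [405.6 249.4  55.1] [ 88.5 -17.2   8.4] upright deg 19.0 head in caddy [36.7  8.  73.2]
yellow scene [0.08 0.01]
yellow top [-0.03 -0.01]
```

The mask caught only part of the caddy (393 px), so that pose fit is invalid. I redo it with the network's mask.

```bash
cat > last.py <<'E'
from helpers import *
from workcell import capture,spotter
N={n:capture(n) for n in("top","scene")}
pred={n:sil(N[n],Rot.from_euler("z",1.664).as_matrix(),np.array([411,245,65.]),4) for n in N}
V={}
for n in N:
    best=max(spotter.outline_of(N[n],"blue_caddy_mid"),key=lambda o:(o["mask"]*pred[n]).sum());V[n]=best["mask"].astype(np.float32)
    f=N[n]["frame"].astype(float);b=((f[...,2]-f[...,0]>9)&(f[...,2]>1.3*f[...,0])&(cv2.dilate(pred[n],np.ones((25,25)))>0)).astype(np.float32)
    print(n,best["conf"],best["mask"].sum(),b.sum(),pred[n].sum());V[n+"c"]=b
def pose(v): return Rot.from_euler("ZYX",v[3:]).as_matrix(),v[:3]
for suf in("","c"):
    def cost(v):
        M,t=pose(v);return sum(np.abs(sil(N[n],M,t,4)-V[n+suf]).sum() for n in N)
    x=np.array([411,244,67,1.664,0,0])
    for sc in(1,.5):
        r=minimize(cost,x,method="Nelder-Mead",options=dict(initial_simplex=np.vstack([x]+[x+d for d in np.diag([4,4,4,.05,.1,.05])*sc]),maxiter=600));x=r.x
    M,t=pose(x);print(r.fun,t.round(1),np.degrees(x[3:]).round(1),"upright",np.degrees(np.arccos(M[2,2])).round(1),"head in caddy",(M.T@(np.array([408.6,262.6,136.2])-t)).round(1))
out=[]
for n,(x0,y0) in {"scene":(210,45),"top":(85,180)}.items():
    im=cv2.resize(N[n]["frame"][y0:y0+80,x0:x0+80],(400,400),interpolation=cv2.INTER_CUBIC);im=np.clip(im*1.8,0,255).astype(np.uint8)
    s=(cv2.resize(sil(N[n],M,t)[y0:y0+80,x0:x0+80],(400,400))>.5).astype(np.uint8);cs,_=cv2.findContours(s,cv2.RETR_LIST,cv2.CHAIN_APPROX_NONE);cv2.drawContours(im,cs,-1,(255,0,0),1);out.append(im)
cv2.imwrite("pics/last.png",np.hstack(out)[:,:,::-1])
E
python3 last.py
```

```text
top 0.59 1454 1189.0 1667.5
scene 0.87 1533 1564.0 1614.4375
278.0 [411.3 249.2  67.5] [95.5 -5.   0.4] upright 5.0 head in caddy [19.5  1.9 67.2]
534.5 [410.9 250.1  69.3] [96.  -5.4  0.9] upright 5.5 head in caddy [18.8  2.  65.4]
```

View pics/last.png

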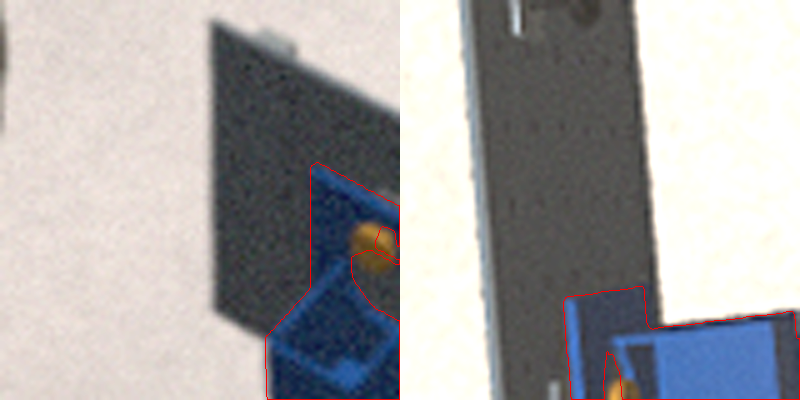

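The caddy hangs tilted about 5°, with the head at about (19, 2, 67) in its frame. That is inside every limit: it is still, and yellow hasn't moved. Handing in.

```bash
python3 -c "
from workcell import order,status
print(status.state()['clock'],order.close_job())"
```

```text
the job is handed in; nothing more can be done
14.95 None
```

The blue caddy is hanging on the brass screw, and I handed the job in at about 15 s of the 38 s. The hand-in gave no verdict.

**What I did:**
- I gripped the caddy vertically, because the pink look-alike stood too close for a tilted grip.
- I set it down in open space facing the board and re-gripped it with a 25° tilt.
- I passed the keyhole over the head, lowered the caddy about 41 mm and released it. I then backed the gripper well clear.

**Last checks:**

| Check | Measured | Limit |
|---|---|---|
| Head position in the caddy frame (x, y, z) | about (19, 2, 67) mm | x 4 to 31, y ±10, z 58 to 78 mm |
| Tilt from upright | about 5° | 15° |
| Caddy movement between frames | under 0.2 px | 30 mm/s |
| Yellow caddy movement | under 0.1 px | 25 mm |
| Force on the robot | about zero | touches nothing |

**Checks that failed or disagreed:**
- **Failed pose fit:** the first final pose fit was no good because its colour mask caught only part of the caddy. It gave a false 19° tilt. I repeated it two ways, with the network's mask and with a better colour mask, and both gave about 5°. I took the stillness reading with the first, partial mask and did not repeat it.
- **Screw height:** the cameras disagreed by a few millimetres, from about 134 mm (wrist) to about 140 mm (fixed). I aligned the caddy with the wrist camera, which saw both the caddy and the screw.

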